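# Start the argon purge at the tube-welding bench

## Robot

A 7-joint arm with a two-finger parallel gripper is mounted at the origin on the work surface. World frame = base frame: x ahead of the robot, y to its left, z up, the work surface at z = 0. Lengths are in mm, angles in rad, forces in N, time in s.
With the tool pointing down it reaches from about 400 to 875 mm from the base axis. Payload 4.4 kg.
Tool frame: the origin (TCP) lies at the very end of the fingers, on their centre line; the grasp point (between the pads) lies 19 mm behind it; z points along the fingers, y is the direction in which the jaws open and shut (so a half turn about z gives the same grasp; the last joint's range is limited). The gripper opens to 85 mm and grips with 20 to 120 N. Pads are 22 mm wide; open, the fingers measure 114 mm over their backs; the gripper's body (76 mm by 85 mm) begins 54 mm behind the grasp point. The pads swing forward as they close: fully open they stand 13 mm farther back than shut.
Start: joints at [-0.066, 0.628, 0.038, 1.517, -0.027, 0.996, -0.02], TCP at [650.014, 0.027, 231.313] pointing down, gripper open.
Joint ranges: [-3.06, 3.06], [-0.37, 2.12], [-1.25, 1.32], [0.18, 2.47], [-1.1, 4.24], [0.23, 1.98], [-2.94, 2.94]. Speed limits (rad/s): [2.57, 2.57, 3.14, 3.14, 3.14, 3.14, 3.14].

## Interface

Orientations are given as [roll, pitch, yaw] about the fixed x, y, z axes, in that order (R = Rz(yaw) Ry(pitch) Rx(roll)).
In Python, from cell import ctrl, eyes gives the robot as it stands.
- The arm moves only by the tool move_arm, never from a script. Its argument "increments" is a list of rows, each a list of 6 numbers: the shift along the tool's x, y, z in cm, then the turn, a rotation vector about the tool's x, y, z in degrees. In form: [[x, y, z, wx, wy, wz], ...]. A call has 1 to 20 rows; each row is the pose to reach, as a shift and turn from the pose commanded when the call began, along the tool's axes at that moment; what a row does not reach only later rows make up. A row lasts 1/10 s, in which the tool goes at most 50 mm and 8.59 degrees, less where a joint would pass 70% of its speed; a pose out of reach is approached as far as the arm can. A call with a gripper value outside its range is refused whole. "grip" is the opening, from -1 (shut) to 1 (fully open), set as the call begins (left out, the last holds). The fingers move at their own pace and stop on an object; the grip force is fixed at half the most. Time passes only in rows, so rows that repeat a pose let the fingers close. It gives the time, the measured TCP pose, the force and the opening at its end, in the units of the state.
- ctrl.read_state(): the state, without advancing time (a new reading comes with each control period).
- eyes.get_image(name): name is "scene" or "side" or "wrist"; returns the picture (420x560x3 uint8, red, green, blue); there is no depth.
- eyes.calibration(name): a dict with "fx", "fy", "cx", "cy" (pixels), "pose" (4x4, takes a point from camera to world coordinates); the wrist camera has in their place "tool_from_camera" (4x4, takes a point from camera to tool coordinates, whose origin is the TCP and whose axes are the flange's). Camera axes: x right, y up, looking along -z (the intrinsics and any distortion apply to the point x, -y, -z); pixel columns grow to the right and rows downward; lengths in mm; the calibration is good to about 2 mm. The wrist camera is an equidistant fisheye: a pixel r from the principal point sees the ray r / f radians off the axis. A picture is of the moment at which its call begins: read the wrist's pose just before it. calibration takes no time and is no camera call.
- ctrl.finish_job(): hands the job in, once; it reports no verdict.
The state is a dict: "clock": time; "qpos": joint angles; "qd": joint speeds; "tau": joint torques, N m; "eef_pos": TCP position; "tool_rot": TCP orientation; "force": force on the tool from outside, world axes, zero at the start; "torque": the same for the moment, N m; "width": finger opening in mm.
Only numpy, scipy, OpenCV 4.12 (cv2) and the standard library are available. Lean on these libraries where they do the work, as an engineer would, in place of code of your own. Each camera call takes 0.05 s, during which the arm holds its last target. There are 200 camera calls.

## Task

Start the argon purge: with the fingertips, push the orange handle of the slide valve all the way to its green-marked open end, and only then gently press the blue button on the control box all the way in and hold it in for three seconds. Let it come up and withdraw; do not touch the red, yellow or green buttons, and leave the fitting, the tape roll and the brass collar standing where they are.

Things in the scene. Friction and masses are not known exactly. Their poses are not given: they have to be found in the camera images.
- slide (a joint): travel of the valve's orange handle, m: 0 = fully shut (red-marked end), 0.09 = fully open, against its stop at the green-marked end. Starts between 0 and 0.035. It stays where it is left; about 2 N of friction resists it.
- slide_top (a point): on the top edge of the orange thumb slide (the handle), midway across it. The handle is 90 mm wide (valve x) and 40 mm tall: on the red-marked side it has an upright face to push, 15 mm from this point along the valve's -y; on the green-marked side it slopes down as a ramp that ends 45 mm from this point, so it is pushed, not pinched. This point is 71 mm above the bench, the handle's foot 31 mm.
- valve: slide shut-off valve fixed to the bench: aluminium block 100 (x) x 240 (y) x 30 mm tall, top face at 30 mm. Origin: centre of its underside. The handle slides along the valve's own +y axis to open, over the flat top, on the valve's centre line. A green band lies across the top at the +y end, a red band at the -y end; two short pipes stick out of its +x side (to 115 mm from the origin, 28 mm tall).
- console: weld control box fixed to the bench, blue, 200 x 200 mm, with a flat grey top 44 mm above the bench. Origin: centre of its underside. Four push buttons stand on its top in a square, 45 mm from the centre in x and in y; which colour is in which place differs each time.
- blue (a joint): how far the blue button is pressed in, m: 0 = up, 0.008 = fully in (a spring pushes it back; 1.5 N to start it moving, 5 N fully in).
- blue_top (a point): centre of the top face of the blue button's 30 mm round cap (the purge button, the one to press); the cap is pressed straight down. It is 68 mm above the bench and 12 mm proud of the housing when up, 4 mm proud when fully in.
- blue_base: the blue button's black housing, fixed on the console (round, 46 mm in diameter, 12 mm tall); origin: centre of its underside, 44 mm above the bench.
- red (a joint): how far the red button is pressed in, m: 0 = up, 0.008 = fully in (a spring pushes it back; 1.5 N to start it moving, 5 N fully in).
- red_top (a point): centre of the top face of the red button's 30 mm round cap (must not be touched); the cap is pressed straight down. It is 68 mm above the bench and 12 mm proud of the housing when up, 4 mm proud when fully in.
- red_base: the red button's black housing, fixed on the console (round, 46 mm in diameter, 12 mm tall); origin: centre of its underside, 44 mm above the bench.
- yellow (a joint): how far the yellow button is pressed in, m: 0 = up, 0.008 = fully in (a spring pushes it back; 1.5 N to start it moving, 5 N fully in).
- yellow_top (a point): centre of the top face of the yellow button's 30 mm round cap (must not be touched); the cap is pressed straight down. It is 68 mm above the bench and 12 mm proud of the housing when up, 4 mm proud when fully in.
- yellow_base: the yellow button's black housing, fixed on the console (round, 46 mm in diameter, 12 mm tall); origin: centre of its underside, 44 mm above the bench.
- green (a joint): how far the green button is pressed in, m: 0 = up, 0.008 = fully in (a spring pushes it back; 1.5 N to start it moving, 5 N fully in).
- green_top (a point): centre of the top face of the green button's 30 mm round cap (must not be touched); the cap is pressed straight down. It is 68 mm above the bench and 12 mm proud of the housing when up, 4 mm proud when fully in.
- green_base: the green button's black housing, fixed on the console (round, 46 mm in diameter, 12 mm tall); origin: centre of its underside, 44 mm above the bench.
- fitting: loose stainless tube fitting, 22 mm in diameter and 40 mm tall, standing upright on the console between the four buttons. Origin: centre of its underside. Leave alone.
- tape: loose roll of black tape lying flat on the bench, 68 mm in diameter, 19 mm tall. Origin: centre of its underside. Leave alone.
- collar: loose brass collar standing on the bench, 52 mm in diameter, 32 mm tall. Origin: centre of its underside. Leave alone.

How it is judged (in metres and radians):
On the way, in this order (a step that is already met when the one before it is completed fails the run):
1. the slide valve's handle is fully open (value of joint slide above 0.082 m), for 0.2 s.
2. the blue button is held in for three seconds (2.5 s counted) (value of joint blue above 0.005 m and value of joint slide above 0.082 m), for 2.5 s.
At the end, for the whole second after the job is handed in: The valve handle stands within 8 mm of its open stop, all four buttons are up (within 1.5 mm), and the fitting, tape roll and collar are upright, at rest and within 8 mm of where they began (value of joint slide above 0.082 m and value of joint each of blue, red, yellow, green below 0.0015 m and distance of each of fitting, tape, collar from where it was at the start of the episode below 0.008 m and angle between each of fitting, tape, collar's own z axis and vertical below 0.2 rad and linear speed of each of fitting, tape, collar below 0.02 m/s); the robot touches nothing.
It fails at once if the purge button is pressed before the valve is open (value of joint blue above 0.003 m and value of joint slide below 0.08 m).
It fails at once if a button is pressed roughly (over 25 N) (contact force between any of the fingers, the arm and blue_base above 25 N).
It fails at once if the red, yellow or green button is touched (value of joint any of red, yellow, green above 0.0015 m or contact force between any of the fingers, the arm and red_base above 0.5 N or contact force between any of the fingers, the arm and yellow_base above 0.5 N or contact force between any of the fingers, the arm and green_base above 0.5 N).
It fails at once if the fitting, tape roll or collar is shifted over 8 mm, lifted or tipped (distance of any of fitting, tape, collar from where it was at the start of the episode above 0.008 m or angle between any of fitting, tape, collar's own z axis and vertical above 0.2 rad).
It also fails if it takes over 45 s, if anything falls off the work surface, if the arm or the gripper's body presses on something with over 40 N, if the wrist force passes 120 N, or if a joint passes its speed limit or range.

## Working session

There is one attempt and no reset: what is moved stays moved. The work goes in short steps, Python scripts to look and compute and a tool call to move; the robot and the scene stay as the last step left them, time stands still between calls to the robot, and variables do not carry over. Pictures are saved under pics/ and viewed, about 8 in all and at most 12, crops included, and the job is handed in when it is done.

Besides the shell and the picture viewer there is one more tool, called after "Emit:" as name(argument=value, ...), one argument or row to a line, values as JSON. move_arm: Moves the arm, as the interface text tells. Its arguments: {"type":"object","properties":{"increments":{"type":"array","items":{"type":"array","items":{"type":"number"}}},"grip":{"type":"number"}},"required":["increments"]}

```bash
mkdir -p pics; ls
python3 - <<'E'
from cell import ctrl, eyes
import cv2, numpy as np
s=ctrl.read_state(); print(s)
ims=[]
for n in ("scene","side","wrist"):
    im=eyes.get_image(n); cv2.imwrite(f"pics/{n}0.png",im[...,::-1]); 
    c=eyes.calibration(n); print(n,{k:np.round(v,3).tolist() if not isinstance(v,str) else v for k,v in c.items()})
    ims.append(im)
E
```

```text
pics
{'clock': 0.0, 'qpos': array([-0.06584858,  0.62933844,  0.03843131,  1.51840272, -0.02699975,
        0.99624683, -0.01999896]), 'qd': array([-0.00067339, -0.00107638, -0.00073013,  0.00152695, -0.0007749 ,
       -0.00032235,  0.00133171]), 'tau': array([-1.11932164e-03, -5.63405585e+01,  1.22606792e+00, -1.93450052e+01,
        1.09587883e-02,  1.05136272e-02, -8.84369996e-06]), 'eef_pos': array([6.49373952e+02, 6.61248338e-02, 2.30382750e+02]), 'tool_rot': array([-3.13971509e+00,  1.87760937e-05,  1.57085393e+00]), 'force': array([ 0.49834982, -0.12369765, -0.48040844]), 'torque': array([-0.01961856,  0.01112996,  0.00652519]), 'width': 85.52558997112375}
scene {'fx': 418.181, 'fy': 418.181, 'cx': 276.129, 'cy': 205.475, 'pose': [[0.282, -0.839, 0.466, 1076.0], [0.959, 0.243, -0.143, -145.871], [0.007, 0.487, 0.873, 986.039], [0.0, 0.0, 0.0, 1.0]]}
side {'fx': 422.463, 'fy': 422.463, 'cx': 283.573, 'cy': 210.741, 'pose': [[-0.871, 0.281, -0.403, 198.076], [-0.491, -0.48, 0.727, 677.072], [0.011, 0.831, 0.556, 578.138], [0.0, 0.0, 0.0, 1.0]]}
wrist {'fx': 325.192, 'fy': 325.192, 'cx': 280.789, 'cy': 210.503, 'tool_from_camera': [[0.001, 0.947, 0.321, 81.888], [1.0, -0.0, -0.001, 0.663], [-0.001, 0.321, -0.947, -142.5], [0.0, 0.0, 0.0, 1.0]]}
```

View pics/scene0.png

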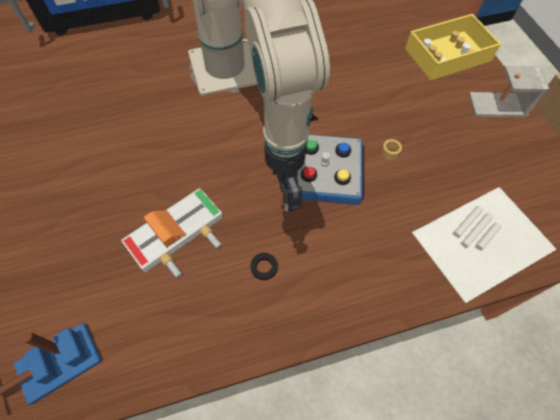

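View pics/side0.png

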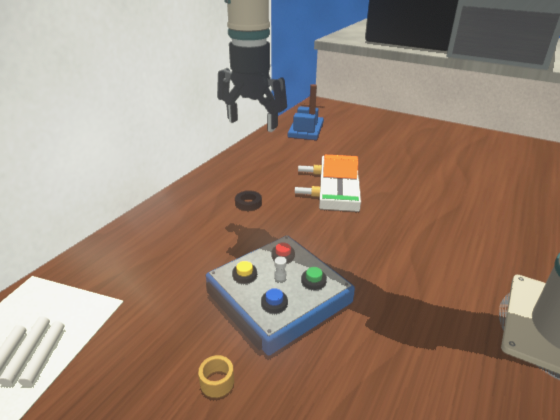

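The scene view shows the valve at (172,228), with its green band at (207,203), red band at (135,250) and the orange handle at (164,226). The blue button is at (344,149) in scene and (274,299) in side. The tape is at (264,266) and the collar at (392,149) in scene.

```bash
cat > h.py <<'E'
import cv2, numpy as np
from cell import ctrl, eyes
def cast(c,uv,z):
    P=np.array(c["pose"]); d=P[:3,:3]@np.array([(uv[0]-c["cx"])/c["fx"],-(uv[1]-c["cy"])/c["fy"],-1.])
    return (P[:3,3]+d*(z-P[2,3])/d[2])
def proj(c,p):
    P=np.array(c["pose"]); q=P[:3,:3].T@(np.array(p)-P[:3,3]); return c["cx"]-c["fx"]*q[0]/q[2], c["cy"]+c["fy"]*q[1]/q[2]
H={"red":[(0,5),(172,180)],"orange":[(7,15)],"yellow":[(22,32)],"green":[(50,85)],"blue":[(105,125)]}
def blobs(im,col,box,smin=150,vmin=60):
    h=cv2.cvtColor(im,cv2.COLOR_RGB2HSV); m=np.zeros(h.shape[:2],np.uint8)
    for a,b in H[col]: m|=cv2.inRange(h,(a,smin,vmin),(b,255,255))
    k=np.zeros_like(m); x0,y0,x1,y1=box; k[y0:y1,x0:x1]=255; m&=k
    n,l,s,c=cv2.connectedComponentsWithStats(m)
    i=1+np.argmax(s[1:,4]) ; return c[i],s[i],(l==i).astype(np.uint8)
E
python3 - <<'E'
from h import *
np.set_printoptions(precision=1,suppress=True)
I={n:cv2.imread(f"pics/{n}0.png")[...,::-1].copy() for n in("scene","side")}
C={n:eyes.calibration(n) for n in I}
B={"scene":{"blue":(335,140,353,158),"red":(300,164,320,182),"yellow":(334,167,352,185),"green":(303,138,320,155)},
"side":{"blue":(262,286,288,309),"red":(270,240,296,262),"yellow":(231,258,259,281),"green":(302,264,328,288)}}
for n in I:
  for c,b in B[n].items():
    u,s,_=blobs(I[n],c,b); print(n,c,u,s,cast(C[n],u,65))
for n,c,b,z in[("scene","red",(115,225,155,275),30),("scene","green",(190,185,225,220),30),("side","green",(318,190,365,212),30),("scene","orange",(140,200,190,250),50),("side","orange",(318,150,362,182),50)]:
    u,s,m=blobs(I[n],c,b,110); r=cv2.boxPoints(cv2.minAreaRect(cv2.findContours(m,0,1)[0][0]))
    print(n,c,u,s,"->",cast(C[n],u,z)); 
    print("   corners",[(p.round(1).tolist(),cast(C[n],p,z)[:2].round(0).tolist()) for p in r])
for n,uv in[("scene",(264,266)),("scene",(392,149)),("side",(248,200)),("side",(216,377)),("scene",(325,160)),("side",(280,270))]: print(n,uv,cast(C[n],uv,60 if uv in[(325,160),(280,270)] else 12))
cr=I["scene"][180:280,110:230]; cr2=I["side"][145:215,290:370]
cv2.imwrite("pics/crop1.png",np.hstack([cv2.resize(cr,(480,400),interpolation=2),cv2.resize(cr2,(320,400),interpolation=2)])[...,::-1])
E
```

```text
scene blue [343.4 147.8] [338 144  12   9  81] [462.6 232.3  65. ]
scene red [308.4 172.1] [303 167  12  11 106] [511.5 115.2  65. ]
scene yellow [341.8 178.2] [337 176  11   5  19] [554.1 193.2  65. ]Traceback (most recent call last):
  File "<stdin>", line 9, in <module>
  File "h.py", line 14, in blobs
    i=1+np.argmax(s[1:,4]) ; return c[i],s[i],(l==i).astype(np.uint8)
        ~~~~~~~~~^^^^^^^^^
    return _wrapfunc(a, 'argmax', axis=axis, out=out, **kwds)
    return bound(*args, **kwds)
ValueError: attempt to get argmax of an empty sequence
```

```bash
sed -i 's/"yellow":\[(22,32)\]/"yellow":[(18,36)]/;s/"green":\[(50,85)\]/"green":[(45,95)]/' h.py
cat > m.py <<'E'
from h import *
np.set_printoptions(precision=1,suppress=True)
I={n:cv2.imread(f"pics/{n}0.png")[...,::-1].copy() for n in("scene","side")}
C={n:eyes.calibration(n) for n in I}
B={"scene":{"blue":(335,140,353,158),"red":(300,164,320,182),"yellow":(334,167,352,185),"green":(303,138,320,155)},
"side":{"blue":(262,286,288,309),"red":(270,240,296,262),"yellow":(231,258,259,281),"green":(302,264,328,288)}}
for n in I:
  for c,b in B[n].items():
    u,s,_=blobs(I[n],c,b,105,50); print(n,c,u,s,cast(C[n],u,65))
for n,c,b,z in[("scene","red",(115,225,155,275),30),("scene","green",(190,185,225,220),30),("side","green",(318,190,365,212),30),("scene","orange",(140,200,190,250),50),("side","orange",(318,150,362,182),50)]:
    u,s,m=blobs(I[n],c,b,110); r=cv2.boxPoints(cv2.minAreaRect(cv2.findContours(m,0,1)[0][0]))
    print(n,c,u,s,"->",cast(C[n],u,z)); 
    print("   corners",[(p.round(1).tolist(),cast(C[n],p,z)[:2].round(0).tolist()) for p in r])
for n,uv in[("scene",(264,266)),("scene",(392,149)),("side",(248,200)),("side",(216,377)),("scene",(325,160)),("side",(280,270))]: print(n,uv,cast(C[n],uv,60 if uv in[(325,160),(280,270)] else 12))
cr=I["scene"][180:280,110:230]; cr2=I["side"][145:215,290:370]
cv2.imwrite("pics/crop1.png",np.hstack([cv2.resize(cr,(480,400),interpolation=2),cv2.resize(cr2,(320,400),interpolation=2)])[...,::-1])
E
python3 m.py
```

```text
scene blue [343.4 147.8] [338 143  12  11 106] [462.6 232.3  65. ]
scene red [308.7 172.1] [303 167  13  12 126] [511.9 115.7  65. ]
scene yellow [342.6 175.1] [336 170  14  12 124] [545.5 198.6  65. ]
scene green [311.  145.1] [306 141  11  10  87] [429.2 150.2  65. ]
side blue [274.1 296.6] [266 289  17  16 234] [456.7 239.1  65. ]
side red [282.8 249.1] [275 243  16  13 175] [506.1 122.   65. ]
side yellow [244.  268.4] [236 261  17  16 218] [539.5 205.7  65. ]
side green [313.8 273.8] [306 267  16  15 178] [423.5 155.2  65. ]
scene red [135.3 250.7] [124 237  24  28 230] -> [ 591.8 -358.8   30. ]
   corners [([123.19999694824219, 240.3000030517578], [555.0, -384.0]), ([129.39999389648438, 235.8000030517578], [547.0, -368.0]), ([147.60000610351562, 260.79998779296875], [627.0, -333.0]), ([141.39999389648438, 265.3999938964844], [634.0, -349.0])]
scene green [206.4 202.1] [196 191  22  23 143] -> [ 505.2 -162.4   30. ]
   corners [([195.39999389648438, 193.39999389648438], [471.0, -185.0]), ([199.3000030517578, 190.0], [464.0, -173.0]), ([217.39999389648438, 210.8000030517578], [53
[... 357 characters left out ...]
 [465.0, -174.0])]
scene orange [160.2 219.6] [ 140  200   45   47 1247] -> [ 534.7 -283.9   50. ]
   corners [([140.0, 200.0], [464.0, -325.0]), ([184.0, 200.0], [495.0, -216.0]), ([184.0, 246.0], [622.0, -239.0]), ([140.0, 246.0], [593.0, -342.0])]
side orange [341.4 163.3] [ 318  150   44   32 1071] -> [ 559.1 -295.    50. ]
   corners [([318.0, 150.0], [650.0, -337.0]), ([361.0, 150.0], [543.0, -401.0]), ([361.0, 181.0], [478.0, -230.0]), ([318.0, 181.0], [572.0, -175.0])]
scene (264, 266) [712.1 -63.5  12. ]
scene (392, 149) [470.3 387.9  12. ]
side (248, 200) [709.  -60.9  12. ]
side (216, 377) [474.3 382.7  12. ]
scene (325, 160) [483.8 172.1  60. ]
side (280, 270) [483.7 171.8  60. ]
```

View pics/crop1.png

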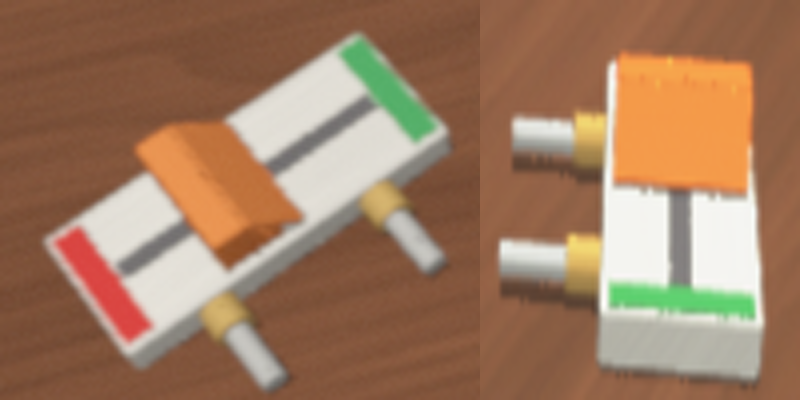

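The crop shows the orange handle mid-left on the valve: its upright face is towards the red band, and in the side view the foot of its ramp is at about (323,177)–(357,179). The two cap views agree at z≈60, which puts blue at (459,234.5) and the square's centre at (484,176).

```bash
cat > v.py <<'E'
from h import *
np.set_printoptions(precision=1,suppress=True)
ey=np.array([-86.6,195.7]);ey/=np.hypot(*ey);ex=np.array([ey[1],-ey[0]]);c0=np.array([548.5,-261.])
print("yaw deg",np.degrees(np.arctan2(ey[0],ey[1])))
C={n:eyes.calibration(n) for n in("scene","side")}
def val(p): d=p[:2]-c0; return np.array([d@ex,d@ey])
if __name__=="__main__":
    for n,px,z in[("side",(323,177.4),31),("side",(357,178.8),31)]+[("scene",(110+x/4,180+y/4),z) for x,y,z in[(137,150,71),(180,125,71),(225,122,31),(300,215,31),(228,268,31),(228,240,71)]]: print(n,px,z,val(cast(C[n],px,z)))
    for vy in(-105,-60,-15,75): p=c0+ey*vy; print(vy,p)
    for s in(-45,0,45):
        for n in C: print(n,s,[np.round(proj(C[n],[*(c0+ey*(s+d)+ex*w),z]),0).tolist() for d,z in((-15,31),(-15,71),(0,71),(45,31)) for w in(-45,45)])
E
python3 v.py
```

```text
yaw deg -23.870063353583504
side (323, 177.4) 31 [43.6 14.6]
side (357, 178.8) 31 [-45.8  11.7]
scene (144.25, 217.5) 71 [-39.7 -44.1]
scene (155.0, 211.25) 71 [-37.7 -14.5]
scene (166.25, 210.5) 31 [-45.6  13. ]
scene (185.0, 233.75) 31 [41.  12.6]
scene (167.0, 247.0) 31 [ 42.4 -41.8]
scene (167.0, 240.0) 71 [ 47.5 -34.7]
-105 [ 591. -357.]
-60 [ 572.8 -315.9]
-15 [ 554.6 -274.7]
75 [ 518.2 -192.4]
scene -45 [[142.0, 227.0], [161.0, 252.0], [138.0, 220.0], [157.0, 246.0], [143.0, 216.0], [163.0, 242.0], [162.0, 214.0], [182.0, 238.0]]
side -45 [[355.0, 166.0], [323.0, 164.0], [357.0, 153.0], [324.0, 151.0], [357.0, 156.0], [324.0, 154.0], [356.0, 177.0], [323.0, 175.0]]
scene 0 [[157.0, 217.0], [177.0, 241.0], [153.0, 209.0], [173.0, 234.0], [158.0, 206.0], [179.0, 231.0], [177.0, 204.0], [197.0, 227.0]]
side 0 [[356.0, 174.0], [323.0, 172.0], [358.0, 161.0], [324.0, 159.0], [358.0, 163.0], [324.0, 161.0], [357.0, 185.0], [322.0, 183.0]]
scene 45 [[172.0, 207.0], [192.0, 231.0], [169.0, 199.0], [189.0, 224.0], [174.0, 196.0], [194.0, 220.0], [191.0, 194.0], [211.0, 217.0]]
side 45 [[357.0, 182.0], [322.0, 180.0], [359.0, 169.0], [323.0, 167.0], [359.0, 171.0], [323.0, 169.0], [358.0, 194.0], [322.0, 192.0]]
```

Emit:
move_arm(
  grip=-1,
  increments=[
    [-2, -0.4, 0, 0, 0, -1.5],
    [-5.5, -1.1, 0, 0, 0, -4],
    [-9, -1.8, 0, 0, 0, -6.5],
    [-12.5, -2.5, 0, 0, 0, -9],
    [-16, -3.2, 0, 0, 0, -11.5],
    [-19.5, -3.9, 0, 0, 0, -14],
    [-23, -4.6, 0, 0, 0, -16.5],
    [-26.5, -5.3, 0, 0, 0, -19],
    [-30, -6, 0, 0, 0, -21.5],
    [-32.5, -6.5, 0, 0, 0, -23],
    [-33.9, -6.7, 0, 0, 0, -23.9],
    [-33.9, -6.7, 0, 0, 0, -23.9],
    [-33.9, -6.7, 0, 0, 0, -23.9],
    [-33.9, -6.7, 0, 0, 0, -23.9],
  ],
)

```text
clock: 1.55
eef_pos: [583.7, -336.9, 231.2]
tool_rot: [3.141, -0.001, 1.99]
force: [-0.3, -0.6, -0.6]
width: -0.1
```

Emit:
move_arm(
  increments=[
    [0, 0, 2, 0, 0, 0],
    [0, 0, 5, 0, 0, 0],
    [0, 0, 8, 0, 0, 0],
    [0, 0, 11, 0, 0, 0],
    [0, 0, 13.5, 0, 0, 0],
    [0, 0, 15.5, 0, 0, 0],
    [0, 0, 17, 0, 0, 0],
    [0, 0, 18, 0, 0, 0],
    [0, 0, 18.1, 0, 0, 0],
    [0, 0, 18.1, 0, 0, 0],
    [0, 0, 18.1, 0, 0, 0],
  ],
)

```text
clock: 2.65
eef_pos: [583.8, -339.3, 51.5]
tool_rot: [3.14, 0.002, 1.988]
force: [-0.2, 0.3, 0.2]
width: 0.2
```

Run:
```python
from h import *
a=eyes.get_image("scene")[150:290,90:290]; b=eyes.get_image("side")[90:230,240:400]
cv2.imwrite("pics/crop2.png",np.hstack([cv2.resize(a,(440,308),interpolation=2),cv2.resize(b,(352,308),interpolation=2)])[...,::-1])
```

```text
(no output)
```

View pics/crop2.png

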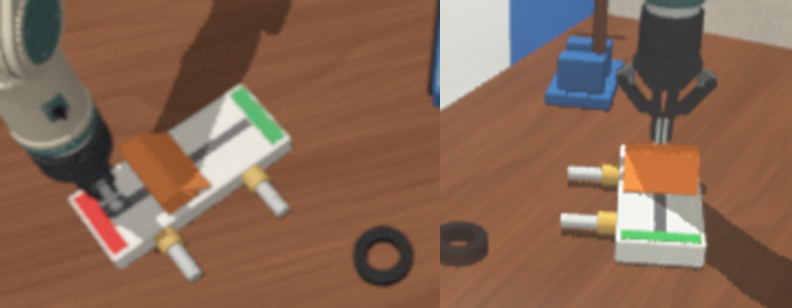

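The fingertips stand between the red band and the handle's upright face, on the centre line. Now I push along tool x.

Emit:
move_arm(
  increments=[
    [0.7, 0, 0, 0, 0, 0],
    [1.4, 0, 0, 0, 0, 0],
    [2.0, 0, 0, 0, 0, 0],
    [2.5, 0, 0, 0, 0, 0],
    [3, 0, 0, 0, 0, 0],
    [3.5, 0, 0, 0, 0, 0],
    [4, 0, 0, 0, 0, 0],
    [4.5, 0, 0, 0, 0, 0],
    [5, 0, 0, 0, 0, 0],
    [5.5, 0, 0, 0, 0, 0],
    [6, 0, 0, 0, 0, 0],
    [6.5, 0, 0, 0, 0, 0],
    [7, 0, 0, 0, 0, 0],
    [7.5, 0, 0, 0, 0, 0],
    [8, 0, 0, 0, 0, 0],
    [8.5, 0, 0, 0, 0, 0],
    [9, 0, 0, 0, 0, 0],
  ],
)

```text
clock: 4.45
eef_pos: [546.6, -256.3, 50.4]
tool_rot: [3.141, 0.0, 1.988]
force: [1.9, -1.1, -0.6]
width: -0.0
```

Contact shows about 2 N of friction. I'll keep going in small steps until the stop.

Emit:
move_arm(
  increments=[
    [0.3, 0, 0, 0, 0, 0],
    [0.6, 0, 0, 0, 0, 0],
    [0.9, 0, 0, 0, 0, 0],
    [1.2, 0, 0, 0, 0, 0],
    [1.4, 0, 0, 0, 0, 0],
    [1.6, 0, 0, 0, 0, 0],
    [1.6, 0, 0, 0, 0, 0],
  ],
)

```text
clock: 5.15
eef_pos: [540.6, -243.6, 50.4]
tool_rot: [3.141, 0.003, 1.987]
force: [4.5, -4.0, -1.7]
width: -0.4
```

Emit:
move_arm(
  increments=[
    [0.2, 0, 0, 0, 0, 0],
    [0.4, 0, 0, 0, 0, 0],
    [0.6, 0, 0, 0, 0, 0],
    [0.6, 0, 0, 0, 0, 0],
  ],
)

```text
clock: 5.55
eef_pos: [540.6, -243.5, 50.7]
tool_rot: [3.138, 0.012, 1.985]
force: [7.9, -13.9, -9.1]
width: 0.2
```

The handle is against its stop: 16 N with no further motion. I'll back off, rise and check.

Emit:
move_arm(
  increments=[
    [-1, 0, 0, 0, 0, 0],
    [-2.5, 0, 0, 0, 0, 0],
    [-3.5, 0, 0, 0, 0, 0],
    [-4, 0, -1, 0, 0, 0],
    [-4, 0, -3, 0, 0, 0],
    [-4, 0, -6, 0, 0, 0],
    [-4, 0, -9, 0, 0, 0],
    [-4, 0, -11, 0, 0, 0],
    [-4, 0, -12, 0, 0, 0],
    [-4, 0, -12, 0, 0, 0],
    [-4, 0, -12, 0, 0, 0],
  ],
)

```text
clock: 6.65
eef_pos: [553.1, -272.6, 169.6]
tool_rot: [-3.141, -0.001, 1.988]
force: [0.8, -0.4, -0.4]
width: 0.0
```

Run:
```python
from h import *
print(ctrl.read_state()["eef_pos"],ctrl.read_state()["tool_rot"],ctrl.read_state()["qpos"])
a=eyes.get_image("scene")[150:290,90:290]; b=eyes.get_image("side")[90:230,240:400]
cv2.imwrite("pics/crop3.png",np.hstack([cv2.resize(a,(440,308),interpolation=2),cv2.resize(b,(352,308),interpolation=2)])[...,::-1])
```

```text
[ 553.10543931 -272.61945616  169.6300202 ] [-3.14055294e+00 -1.40654671e-03  1.98817695e+00] [ 0.45367686  0.65017753 -0.06672824  1.67450956  0.05493043  0.82047033
  0.78036926]
```

View pics/crop3.png

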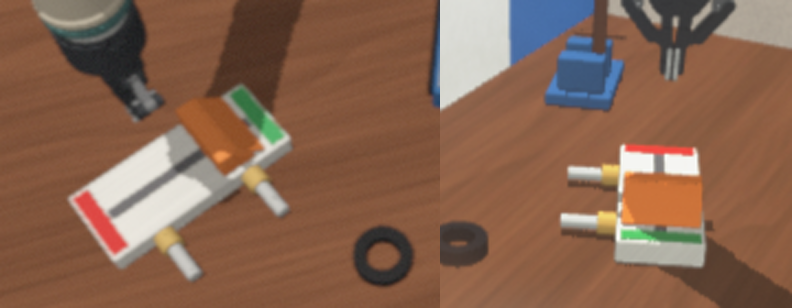

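The handle is now at the green end: the ramp foot touches the green band, the red half is clear and the fitting and tape are undisturbed. Next I move over the blue button.

Emit:
move_arm(
  increments=[
    [2, 0.5, 0, 0, 0, 0],
    [5, 1.2, 0, 0, 0, 0],
    [9, 2.1, 0, 0, 0, 0],
    [13, 3.1, 0, 0, 0, 0],
    [17, 4, 0, 0, 0, 0],
    [21, 5, 0, 0, 0, 0],
    [25, 6, 0, 0, 0, 0],
    [29, 6.9, 0, 0, 0, 0],
    [33, 7.9, 0, 0, 0, 0],
    [37, 8.8, 0, 0, 0, 0],
    [41, 9.8, 0, 0, 0, 0],
    [45, 10.7, 0, 0, 0, 0],
    [48, 11.4, 0, 0, 0, 0],
    [49.5, 11.8, 0, 0, 0, 0],
    [50.2, 11.95, 0, 0, 0, 0],
    [50.2, 11.95, 0, 0, 0, 0],
    [50.2, 11.95, 0, 0, 0, 0],
    [50.2, 11.95, 0, 0, 0, 0],
  ],
)

```text
clock: 8.55
eef_pos: [460.3, 232.2, 170.2]
tool_rot: [-3.141, 0.001, 1.985]
force: [-0.2, 0.3, -0.3]
width: 0.1
```

Run:
```python
from h import *
s=ctrl.read_state(); print(s["eef_pos"],s["tool_rot"])
w=eyes.get_image("wrist"); c=eyes.calibration("wrist"); T=np.array(c["tool_from_camera"])
from scipy.spatial.transform import Rotation as R
Rw=R.from_euler("xyz",s["tool_rot"]).as_matrix()
h=cv2.cvtColor(w,cv2.COLOR_RGB2HSV)
def wc(u,z):
    d=np.array([u[0]-c["cx"],u[1]-c["cy"]]); r=np.hypot(*d); th=r/c["fx"]
    ray=np.array([np.sin(th)*d[0]/r,-np.sin(th)*d[1]/r,-np.cos(th)])
    ray=Rw@T[:3,:3]@ray; o=Rw@T[:3,3]+s["eef_pos"]; return o+ray*(z-o[2])/ray[2]
for k in("blue","red","yellow","green"):
    m=sum(cv2.inRange(h,(a,130,60),(b,255,255)) for a,b in H[k])
    n,l,st,ce=cv2.connectedComponentsWithStats(m)
    for i in np.argsort(-st[1:,4])[:3]+1: print(k,ce[i].round(0),st[i],wc(ce[i],66).round(0)[:2])
cv2.imwrite("pics/wrist1.png",w[...,::-1])
```

```text
[460.28257846 232.18608424 170.24930313] [-3.14111299e+00  9.64435988e-04  1.98490822e+00]
blue [281. 205.] [265 188  35  35 855] [460. 235.]
blue [196. 201.] [172 180  46  49 198] [396. 210.]
blue [354. 191.] [344 180  23  26  87] [509. 269.]
red [280. 341.] [277 341   8   2  10] [516. 105.]
yellow [347. 265.] [334 256  34  34 257] [535. 208.]
yellow [373.  77.] [361  72  25   8  26] [483. 357.]
yellow [342.  35.] [338  27  13  18  21] [448. 375.]
```

View pics/wrist1.png

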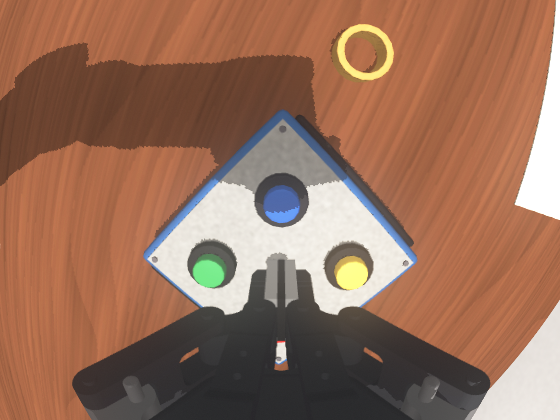

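The wrist view shows the blue cap at (281,205), which casts to (460,235) and agrees with the estimate. Now I descend to just above it.

Emit:
move_arm(
  increments=[
    [0.1, 0, 2, 0, 0, 0],
    [0.1, 0, 4.5, 0, 0, 0],
    [0.1, 0, 7, 0, 0, 0],
    [0.1, 0, 8.5, 0, 0, 0],
    [0.1, 0, 9.2, 0, 0, 0],
    [0.1, 0, 9.4, 0, 0, 0],
    [0.1, 0, 9.4, 0, 0, 0],
    [0.1, 0, 9.4, 0, 0, 0],
    [0.1, 0, 9.4, 0, 0, 0],
  ],
)

```text
clock: 9.5
eef_pos: [459.8, 235.4, 77.1]
tool_rot: [3.14, -0.0, 1.988]
force: [0.6, 0.5, -0.2]
width: 0.1
```

Emit:
move_arm(
  increments=[
    [0, 0, 0.3, 0, 0, 0],
    [0, 0, 0.6, 0, 0, 0],
    [0, 0, 0.8, 0, 0, 0],
    [0, 0, 0.9, 0, 0, 0],
    [0, 0, 1.0, 0, 0, 0],
    [0, 0, 1.1, 0, 0, 0],
    [0, 0, 1.2, 0, 0, 0],
    [0, 0, 1.3, 0, 0, 0],
    [0, 0, 1.35, 0, 0, 0],
    [0, 0, 1.35, 0, 0, 0],
  ],
)

```text
clock: 10.5
eef_pos: [459.2, 235.1, 62.8]
tool_rot: [-3.141, -0.0, 1.988]
force: [-1.6, -0.7, 2.5]
width: -0.3
```

Emit:
move_arm(
  increments=[
    [0, 0, 0.1, 0, 0, 0],
    [0, 0, 0.2, 0, 0, 0],
    [0, 0, 0.3, 0, 0, 0],
    [0, 0, 0.3, 0, 0, 0],
  ],
)

```text
clock: 10.9
eef_pos: [459.3, 235.1, 60.1]
tool_rot: [-3.142, -0.0, 1.988]
force: [-1.0, 0.1, 7.5]
width: -0.2
```

The button is in: z is 60.1 and the force 7.5 N. I'll hold for more than 3 s.

Emit:
move_arm(
  increments=[
    [0, 0, 0.05, 0, 0, 0],
    [0, 0, 0.05, 0, 0, 0],
    [0, 0, 0.05, 0, 0, 0],
    [0, 0, 0.05, 0, 0, 0],
    [0, 0, 0.05, 0, 0, 0],
    [0, 0, 0.05, 0, 0, 0],
    [0, 0, 0.05, 0, 0, 0],
    [0, 0, 0.05, 0, 0, 0],
    [0, 0, 0.05, 0, 0, 0],
    [0, 0, 0.05, 0, 0, 0],
    [0, 0, 0.05, 0, 0, 0],
    [0, 0, 0.05, 0, 0, 0],
    [0, 0, 0.05, 0, 0, 0],
    [0, 0, 0.05, 0, 0, 0],
    [0, 0, 0.05, 0, 0, 0],
    [0, 0, 0.05, 0, 0, 0],
    [0, 0, 0.05, 0, 0, 0],
    [0, 0, 0.05, 0, 0, 0],
    [0, 0, 0.05, 0, 0, 0],
    [0, 0, 0.05, 0, 0, 0],
  ],
)

```text
clock: 12.9
eef_pos: [459.3, 235.2, 60.0]
tool_rot: [3.141, -0.0, 1.988]
force: [-2.4, -1.2, 10.5]
width: 0.1
```

Emit:
move_arm(
  increments=[
    [0, 0, 0, 0, 0, 0],
    [0, 0, 0, 0, 0, 0],
    [0, 0, 0, 0, 0, 0],
    [0, 0, 0, 0, 0, 0],
    [0, 0, 0, 0, 0, 0],
    [0, 0, 0, 0, 0, 0],
    [0, 0, 0, 0, 0, 0],
    [0, 0, 0, 0, 0, 0],
    [0, 0, 0, 0, 0, 0],
    [0, 0, 0, 0, 0, 0],
    [0, 0, 0, 0, 0, 0],
    [0, 0, 0, 0, 0, 0],
    [0, 0, 0, 0, 0, 0],
  ],
)

```text
clock: 14.2
eef_pos: [459.3, 235.1, 60.0]
tool_rot: [3.141, -0.0, 1.988]
force: [-3.3, -1.6, 11.4]
width: -0.2
```

Emit:
move_arm(
  increments=[
    [0, 0, -0.3, 0, 0, 0],
    [0, 0, -0.8, 0, 0, 0],
    [0, 0, -1.5, 0, 0, 0],
    [0, 0, -3, 0, 0, 0],
    [0, 0, -6, 0, 0, 0],
    [0, 0, -9, 0, 0, 0],
    [0, 0, -12, 0, 0, 0],
    [0, 0, -14, 0, 0, 0],
    [0, 0, -15, 0, 0, 0],
    [0, 0, -15, 0, 0, 0],
    [0, 0, -15, 0, 0, 0],
  ],
)

```text
clock: 15.3
eef_pos: [458.9, 234.9, 208.6]
tool_rot: [-3.14, 0.0, 1.988]
force: [0.7, -0.0, -0.8]
width: -0.1
```

Run:
```python
from h import *
a=eyes.get_image("scene")[100:300,100:420]; b=eyes.get_image("side")[140:400,170:380]
cv2.imwrite("pics/fin.png",np.hstack([cv2.resize(a,(480,300),interpolation=2),cv2.resize(b,(242,300),interpolation=2)])[...,::-1])
s=ctrl.read_state(); print(s["clock"],s["eef_pos"],s["force"])
```

```text
15.4 [458.55751277 234.71346162 208.03404275] [ 0.09704637  0.24036822 -0.10608042]
```

View pics/fin.png

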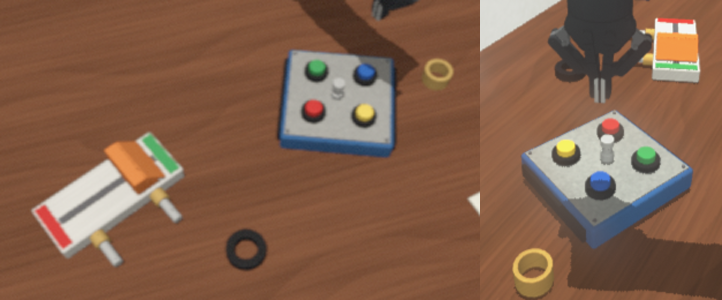

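The final view shows the handle at the green end, blue back up, and the fitting, tape and collar standing in place.

```bash
python3 -c "
from cell import ctrl; print(ctrl.finish_job())"
```

```text
the job is handed in; nothing more can be done
None
```

I opened the slide valve fully, then pressed and held the blue button, and handed the job in at about 15.4 s; no verdict is reported.

- **Valve:** I pushed the handle with shut fingertips until the force rose to 16 N with no further movement. The pictures then showed it at the green end.
- **Blue button:** I pressed it straight down to z = 60.0 mm, its fully-in height. I held it there about 3.3 s at 7–11 N, below the 25 N limit, then let it up and withdrew to z = 208 mm.
- **Last checks:** The last picture shows the handle still open, all four buttons up, and the fitting, tape roll and collar upright where they were. I judged their positions by eye and did not re-measure them. The force on the tool was about 0 N.
- **Disagreement:** The scene and side views disagreed by about 9 mm on the blue button when cast at z = 65 mm. They agreed at z = 60 mm, and the wrist view confirmed that position to about 1 mm before I pressed. No check failed.

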